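# Open the forge blower's filter box

## Task

The forge blower's filter needs cleaning. Loosen the two captive thumbscrews that hold the cover of the filter box, turning each a quarter turn anticlockwise as far as it goes, and only then lift the cover off by its bar handle and lay it down, handle up, flat inside the shallow steel tray.

Things in the scene. Friction and masses are not known exactly. Their poses are not given: they have to be found in the camera images.
- screw_left_grip (a point): Grip centre of the upright steel wing of the captive thumbscrew at the filter box's left (+y at yaw 0) end, on the screw's axis: 18.5 mm below the wing's top, 27 mm above the cover's top face. Wing: flat bar 40 long, 12 thick, 34 mm tall. x runs along the wing, the way the tongue under it points; z is up. The screw only turns: it never rises or comes out. Its axis is 95 mm from the cover's centre.
- screw_left (a joint): Turn of the left thumbscrew in rad: 0 tight, tongue pointing at the cover; grows anticlockwise seen from above; 1.571 is the stop, fully loose, wing along the cover's edge. Starts at 0 to 0.2. The tongue clears the cover from about 1.05. Light friction (0.05 N m); stays where it is left.
- screw_right_grip (a point): The same point and axes on the identical thumbscrew at the box's right (-y at yaw 0) end. Under each wing a tongue 12 mm wide reaches 28 mm from the axis; on a tight screw it overlaps the cover's edge, 20 mm from the axis, by about 8 mm.
- screw_right (a joint): Turn of the right thumbscrew in rad: 0 tight, tongue pointing at the cover; grows anticlockwise seen from above; 1.571 is the stop, fully loose, wing along the cover's edge. Starts at 0 to 0.2. The tongue clears the cover from about 1.05. Light friction (0.05 N m); stays where it is left.
- cover_grip (a point): Centre of the cover's dark bar handle: 90 mm long (x), 12 wide (y), 16 tall; 32 mm above the plate's underside. z is up. Cover: loose aluminium plate 120 (x) x 150 (y) x 5 mm, 0.3 to 0.55 kg, on the flat top of the fixed green filter box (180 x 240, 90 mm high), a thumbscrew beyond each 120 mm edge. The smaller green box with a bolted cover and no thumbscrews is not part of the job.
- tray_in (a point): Centre of the inner floor of the shallow open steel tray (fixed), 220 x 220 mm inside, walls 3 mm thick; the floor is about 3 mm above the table and the rim stands 15 mm above the floor. x and y run along its sides, z is up.

How it is judged:
By the outcome, as a careful person would: the job done as asked, in the order asked, and still so for the second after the job is handed in, with the robot touching nothing.
It also fails if it takes over 69 s, if anything falls off the work surface, if the arm or the gripper's body presses on something with over 40 N, if the wrist force passes 120 N, or if a joint passes its speed limit or range.

## Robot

A 6-joint arm with a two-finger parallel gripper is mounted at the origin on the work surface. World frame = base frame: x ahead of the robot, y to its left, z up, the work surface at z = 0. Lengths are in m, angles in rad, forces in N, time in s.
With the tool pointing down it reaches from about 0.375 to 0.975 m from the base axis. Payload 3.8 kg.
Tool frame: the origin (TCP) lies on the centre line of the jaws, within the pads' length; the fingertips stand 25 mm ahead of it and the grasp point (between the pads) lies 6 mm ahead of it; y points along the fingers, z is the direction in which the jaws open and shut, and the axes are right-handed (so a half turn about y gives the same grasp; the last joint's range is limited). The gripper opens to 85 mm and grips with 20 to 120 N. Pads are 22 mm wide; open, the fingers measure 114 mm over their backs; the gripper's body (76 mm by 85 mm) begins 54 mm behind the grasp point. The pads swing forward as they close: fully open they stand 13 mm farther back than shut.
Start: joints at [1.273, 0.264, 1.604, -0, 1.274, -0.037], TCP at [0.174, 0.652, 0.224] pointing down, gripper open.
Joint ranges: [-2.63, 2.63], [-0.94, 2.18], [0.31, 2.57], [-1.31, 4.45], [0, 2.66], [-2.55, 2.55]. Speed limits (rad/s): [2.57, 2.57, 3.14, 3.14, 3.14, 3.14].

## Interface

Orientations are given as a rotation vector (axis times angle).
In Python, from workcell import bot gives the robot as it stands.
- The arm moves only by the shell command python3 -m jog 'ROWS' [FORCE]. ROWS is JSON, a list of rows, each a list of 5 numbers: the shift along the world's x, y, z in mm, then the turn about the world's z in degrees, then the finger opening in mm, from 0 to 85.4. A call has exactly 10 rows; each row is the pose to reach, as a shift and turn from the pose commanded when the call began; what a row does not reach only later rows make up. A row lasts 1/8 s, in which the tool goes at most 62.5 mm and 10.7 degrees, less where a joint would pass 70% of its speed; a pose out of reach is approached as far as the arm can. A call with a gripper value outside its range is refused whole. The fingers move at their own pace and stop on an object; FORCE is the grip in N (left out, the last holds). Time passes only in rows, so rows that repeat a pose let the fingers close, or fill a call up. It gives the time, the measured TCP pose, the force and the opening at its end, in the units of the state.
- bot.read_state(): the state, without advancing time (a new reading comes with each control period).
- bot.read_camera(name): name is "scene" or "top" or "wrist"; returns a dict with "pixels" (400x640x3 uint8, red, green, blue), "fx", "fy", "cx", "cy" (pixels), "dist" ([k1, k2, p1, p2, k3] as OpenCV has them; the pictures are not rectified), "R" (3x3) and "t" (3): a world point X has camera coordinates R X + t. Camera axes: x right, y down, z forward; pixel columns grow to the right and rows downward; lengths in m; the calibration is good to about 2 mm. A picture is of the moment at which its call begins. There is no depth.
- bot.finish_job(): hands the job in, once; it reports no verdict.
The state is a dict: "time": time; "q": joint angles; "joint_vel": joint speeds; "joint_torque": joint torques, N m; "tool_pos": TCP position; "tcp_rot": TCP orientation; "wrist_force": force on the tool from outside, world axes, zero at the start; "torque": the same for the moment, N m; "width": opening from 0.0 (shut) to 1.0 (fully open).
Only numpy, scipy, OpenCV 4.12 (cv2) and the standard library are available. Lean on these libraries where they do the work, as an engineer would, in place of code of your own. Each camera call takes 0.05 s, during which the arm holds its last target.

## Working session

There is one attempt and no reset: what is moved stays moved. The work goes in short steps, Python scripts to look and compute and a shell command to move; the robot and the scene stay as the last step left them, time stands still between calls to the robot, and variables do not carry over. Pictures are saved under pics/ and viewed, and the job is handed in when it is done.

```bash
mkdir -p pics; ls; python3 - <<'E'
from workcell import bot
import cv2
s=bot.read_state();print(s)
for n in ("scene","top","wrist"):
    c=bot.read_camera(n);cv2.imwrite(f"pics/{n}0.png",c["pixels"][:,:,::-1])
    print(n,c["fx"],c["cx"],c["cy"],c["dist"],c["R"],c["t"])
E
```

```text
pics
{'time': 0.0, 'q': array([ 1.27306579e+00,  2.64765911e-01,  1.60542618e+00, -1.09084339e-05,
        1.27369929e+00, -3.69321337e-02]), 'joint_vel': array([-0.0015771 ,  0.00049122,  0.00077528,  0.0015812 ,  0.00123466,
       -0.00060921]), 'joint_torque': array([ 2.26099573e-04, -5.15100288e+01, -3.67320478e+01, -4.97471956e-05,
        1.24716581e-02,  6.53225015e-05]), 'tool_pos': array([0.17384928, 0.65142716, 0.22302528]), 'tcp_rot': array([-1.5633548 ,  0.20508019, -0.20449341]), 'wrist_force': array([-0.13664776,  0.53507829, -0.28979303]), 'torque': array([-0.00427986, -0.01052416,  0.01026707]), 'width': 0.9985670389046796}
scene 452.8775017545193 324.22726355016147 201.8836781164317 [-0.11105408  0.          0.          0.          0.        ] [[-0.03252132  0.99944849  0.00671461]
 [ 0.76603756  0.02924033 -0.64213041]
 [-0.6419726  -0.01573929 -0.76656601]] [ 0.02065019 -0.34777381  1.29045098]
top 452.58977584157816 325.593400780163 195.27186303807846 [0.02779375 0.         0.         0.         0.        ] [[-0.02450406 -0.99943725 -0.02290697]
 [-0.99785114  0.02584516 -0.06020897]
 [ 0.06076713  0.02138238 -0.99792292]] [0.0113918  0.57240491 0.93792236]
wrist 334.96191608553653 319.66462225260756 200.5680229504594 [-0.06863861  0.          0.          0.          0.        ] [[ 0.25850848  0.96600678 -0.00206704]
 [ 0.9166904  -0.24463507  0.31596265]
 [ 0.30471639 -0.08357386 -0.94876938]] [-0.67451783 -0.04080493  0.38043068]
```

View pics/scene0.png

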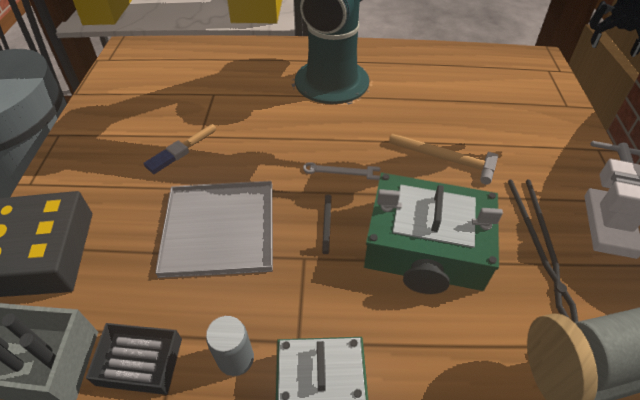

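View pics/top0.png

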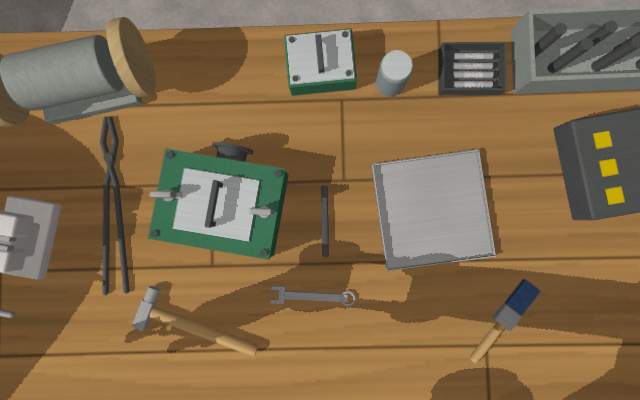

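View pics/wrist0.png

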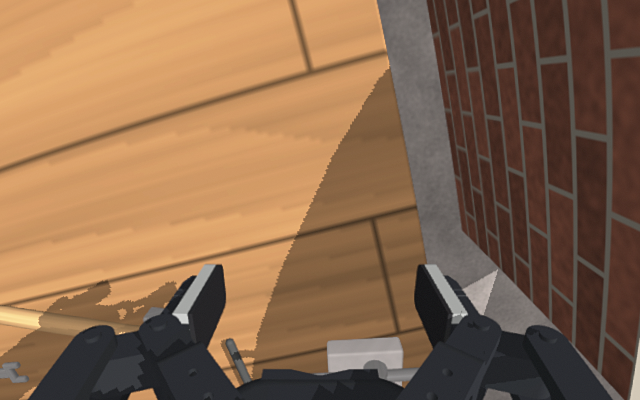

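Scene and top views show the filter box around (217,204) in top, with wings near (163,195) and (262,211). The tray is centred near (434,210). Zooming in.

```bash
python3 - <<'E'
import cv2
a=cv2.imread("pics/top0.png");cv2.imwrite("pics/topz.png",cv2.resize(a[135:270,135:300],None,fx=4.8,fy=4.4,interpolation=cv2.INTER_CUBIC) if 0 else cv2.resize(a[140:265,140:300],None,fx=4.5,fy=4.5,interpolation=cv2.INTER_CUBIC))
a=cv2.imread("pics/scene0.png");cv2.imwrite("pics/scz.png",cv2.resize(a[165:295,355:510],None,fx=4.5,fy=4.5,interpolation=cv2.INTER_CUBIC))
a=cv2.imread("pics/top0.png");cv2.imwrite("pics/tray.png",cv2.resize(a[140:280,360:510],None,fx=4,fy=4,interpolation=cv2.INTER_CUBIC))
E
```

```text
(no output)
```

View pics/topz.png

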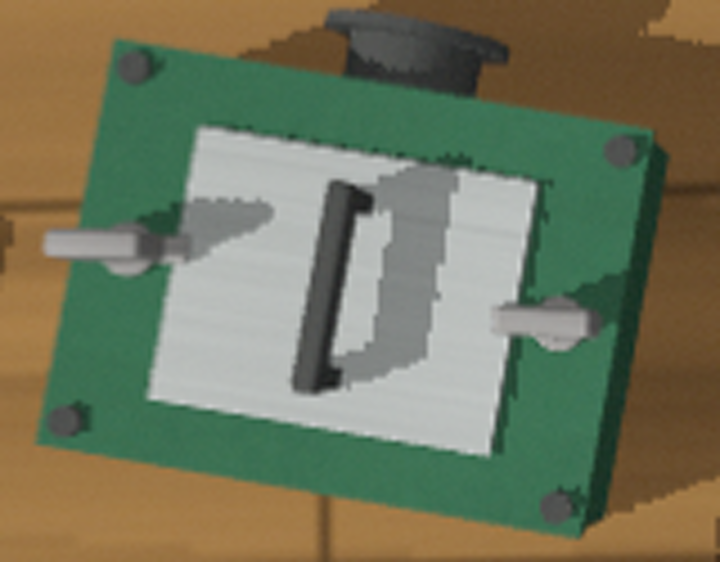

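View pics/scz.png

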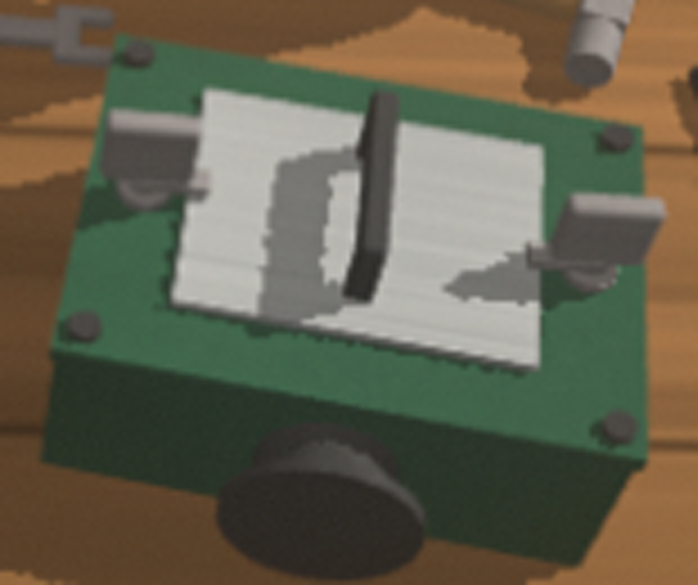

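View pics/tray.png

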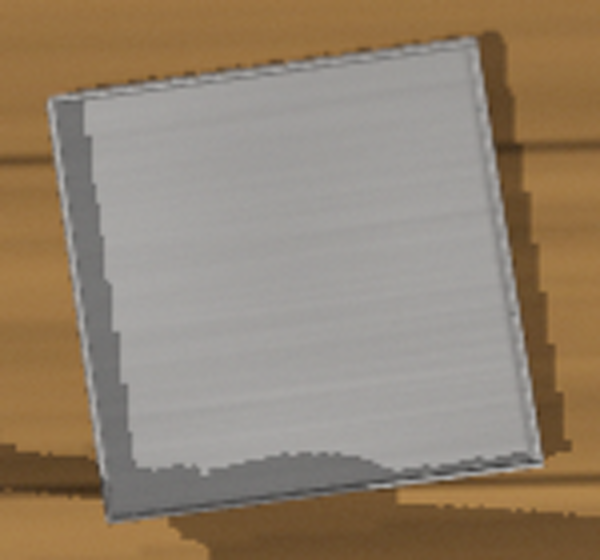

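```bash
cat > h.py <<'E'
import numpy as np,cv2
from workcell import bot
def cam(n):
    c=bot.read_camera(n);return c
def ray(c,px,z):
    K=np.array([[c["fx"],0,c["cx"]],[0,c["fy"],c["cy"]],[0,0,1]])
    p=cv2.undistortPoints(np.array(px,float).reshape(-1,1,2),K,np.array(c["dist"])).reshape(-1,2)
    d=np.c_[p,np.ones(len(p))]@c["R"]; o=-c["R"].T@c["t"]
    return (o+d*((z-o[2])/d[:,2])[:,None])[:,:2]
def proj(c,X):
    K=np.array([[c["fx"],0,c["cx"]],[0,c["fy"],c["cy"]],[0,0,1]])
    return cv2.projectPoints(np.array(X,float).reshape(-1,1,3),cv2.Rodrigues(c["R"])[0],c["t"],K,np.array(c["dist"]))[0].reshape(-1,2)
def uz(u,o,s): return (np.array(u,float)+.5)/s-.5+np.array(o)
E
python3 - <<'E'
from h import *
np.set_printoptions(precision=4,suppress=True)
def show(n,p):
    c=p.mean(0);print(n,p.tolist() if len(p)<3 else '', 'centre',c)
    L=[(np.linalg.norm(p[i]-p[(i+1)%len(p)]),np.degrees(np.arctan2(*(p[(i+1)%len(p)]-p[i])[::-1]))) for i in range(len(p))]
    print('   ',[(round(a,4),round(b,1)) for a,b in L])
t=cam("top");o=(140,140)
show("box",ray(t,uz([(115,40),(652,130),(580,537),(38,443)],o,4.5),.09))
show("cover",ray(t,uz([(198,127),(537,182),(492,456),(148,400)],o,4.5),.095))
show("handle",ray(t,uz([(344,183),(309,388)],o,4.5),.130))
show("wingL",ray(t,uz([(45,236),(140,236)],o,4.5),.1405))
show("wingR",ray(t,uz([(493,312),(588,312)],o,4.5),.1405))
o=(360,140)
show("tray rim out",ray(t,uz([(48,98),(476,37),(543,465),(108,521)],o,4),.018))
s=cam("scene");o=(355,165)
show("box",ray(s,uz([(117,37),(643,125),(648,465),(52,352)],o,4.5),.09))
show("cover",ray(s,uz([(205,88),(544,147),(540,366),(172,302)],o,4.5),.095))
show("handle",ray(s,uz([(384,92),(372,250)],o,4.5),.130))
show("wingR",ray(s,uz([(109,113),(200,118)],o,4.5),.1405))
show("wingL",ray(s,uz([(573,200),(662,203)],o,4.5),.1405))
show("tray rim",ray(s,[(170,185),(271,183),(272,271),(157,276)],.018))
E
```

```text
box  centre [0.5581 0.2091]
    [(np.float64(0.2391), np.float64(-101.1)), (np.float64(0.1787), np.float64(168.9)), (np.float64(0.2387), np.float64(78.8)), (np.float64(0.1783), np.float64(-11.0))]
cover  centre [0.5559 0.2088]
    [(np.float64(0.1497), np.float64(-100.7)), (np.float64(0.1195), np.float64(169.8)), (np.float64(0.1507), np.float64(79.4)), (np.float64(0.1198), np.float64(-10.7))]
handle [[0.5990825866167766, 0.19894961737451483], [0.5143402987007863, 0.21427781781152289]] centre [0.5567 0.2066]
    [(np.float64(0.0861), np.float64(169.7)), (np.float64(0.0861), np.float64(-10.3))]
wingL [[0.5793863966150049, 0.3193234388236813], [0.5783743018816356, 0.2802792789091627]] centre [0.5789 0.2998]
    [(np.float64(0.0391), np.float64(-91.5)), (np.float64(0.0391), np.float64(88.5))]
wingR [[0.543454353281406, 0.1355904824937742], [0.5424637658899434, 0.09666872149452191]] centre [0.543  0.1161]
    [(np.float64(0.0389), np.float64(-91.5)), (np.float64(0.0389), np.float64(88.5))]
tray rim out  centre [ 0.5373 -0.2263]
    [(np.float64(0.2262), np.float64(-83.4)), (np.float64(0.2
[... 603 characters left out ...]
54 0.2082]
    [(np.float64(0.0867), np.float64(-10.7)), (np.float64(0.0867), np.float64(169.3))]
wingR [[0.5387325031269428, 0.0968773643492953], [0.5399920513760729, 0.1342690985972422]] centre [0.5394 0.1156]
    [(np.float64(0.0374), np.float64(88.1)), (np.float64(0.0374), np.float64(-91.9))]
wingL [[0.5779069804018754, 0.28246117271608895], [0.5781332083297259, 0.3192048629575324]] centre [0.578  0.3008]
    [(np.float64(0.0367), np.float64(89.6)), (np.float64(0.0367), np.float64(-90.4))]
tray rim  centre [ 0.5412 -0.225 ]
    [(np.float64(0.2279), np.float64(93.6)), (np.float64(0.2284), np.float64(6.6)), (np.float64(0.2216), np.float64(-84.4)), (np.float64(0.2364), np.float64(-172.0))]
```

```bash
python3 - <<'E'
from h import *
s=bot.read_state();R=cv2.Rodrigues(s["tcp_rot"])[0];print(R,np.degrees(np.arctan2(R[1,2],R[0,2])))
np.set_printoptions(precision=1,suppress=True)
t=cam("top");sc=cam("scene")
th=np.radians(-10.9)
def rect(c,a,l,w,z): 
    x=np.array([np.cos(a),np.sin(a)]);y=np.array([-x[1],x[0]])
    return [np.r_[c+x*l*i+y*w*j,z] for i,j in((-1,-1),(1,-1),(1,1),(-1,1))]
for nm,c,o in(("top",t,(140,140)),("scene",sc,(355,165))):
    n=c["pixels"][:,:,::-1].copy()
    im=cv2.resize(n[o[1]:o[1]+130,o[0]:o[0]+160],None,fx=5,fy=4.5 and 5,interpolation=cv2.INTER_CUBIC)
    def dr(P,col): cv2.polylines(im,[np.int32(((proj(c,P)-o)+.5)*5-.5)],True,col,1)
    C=np.array([.5565,.209]);v=np.array([-np.sin(th),np.cos(th)])
    dr(rect(C,th,.09,.12,.09),(0,0,255));dr(rect(C,th,.06,.075,.095),(255,0,0));dr(rect(C,th,.045,.006,.13),(0,255,255))
    for k in(1,-1): dr(rect(C+k*.095*v,np.radians(88.5),.02,.006,.1405),(0,255,0))
    cv2.imwrite(f"pics/ov_{nm}.png",im[:600])
    print(C+.095*v,C-.095*v)
E
```

```text
[[ 9.66191720e-01 -3.05373815e-04  2.57824489e-01]
 [-2.57824668e-01 -1.04460419e-03  9.66191156e-01]
 [-2.57249385e-05 -9.99999408e-01 -1.08802082e-03]] 75.05897687663266
[0.6 0.3] [0.5 0.1]
[0.6 0.3] [0.5 0.1]
```

View pics/ov_top.png

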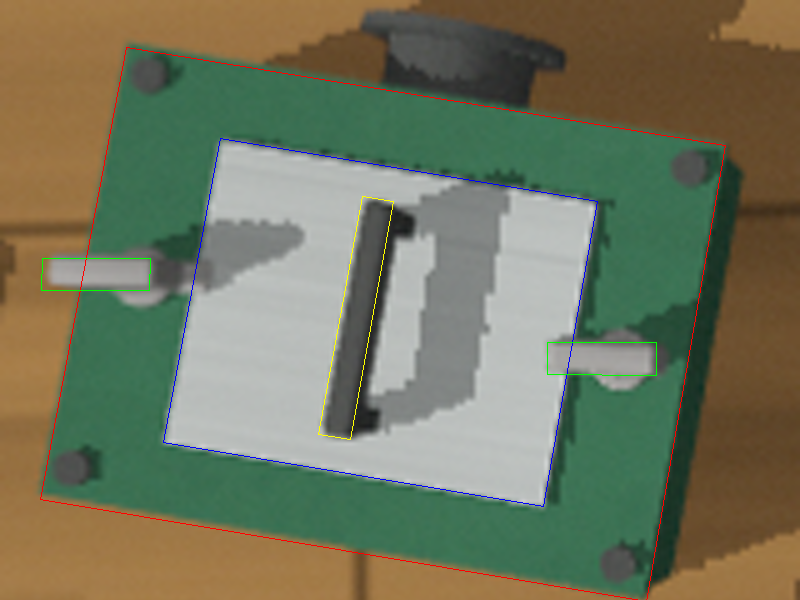

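View pics/ov_scene.png

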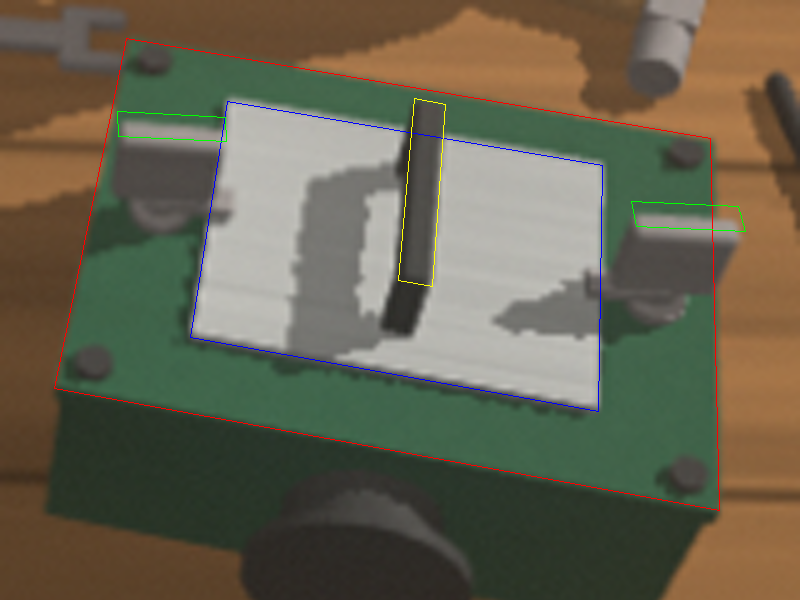

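```bash
python3 -m jog '[[30,-26,0,-6,45],[75,-66,0,-14,45],[125,-110,0,-23,45],[175,-153,0,-32,45],[225,-197,0,-42,45],[275,-241,0,-52,45],[320,-280,0,-61,45],[360,-315,0,-69,45],[390,-341,0,-75,45],[400,-350,-10,-76.5,45]]' 40; python3 - <<'E'
from h import *
c=cam("wrist");im=c["pixels"][:,:,::-1].copy()
th=np.radians(-10.9);C=np.array([.5565,.209]);v=np.array([-np.sin(th),np.cos(th)])
x=np.array([0.026,.9997]);L=C+.095*v
P=[np.r_[L+s*.02*x+k*.006*np.array([1,-.026]),.1405] for s,k in((-1,-1),(1,-1),(1,1),(-1,1))]
cv2.polylines(im,[np.int32(proj(c,P))],True,(0,255,0),1)
cv2.imwrite("pics/w1.png",im);s=bot.read_state();print(s["tool_pos"],s["time"])
E
```

```text
time: 1.6
tool_pos: [0.5766, 0.3004, 0.2152]
tcp_rot: [-1.193, 1.229, -1.231]
wrist_force: [-0.4, 0.6, -0.5]
width: 0.526
[0.57560655 0.29967995 0.21262213] 1.65
```

View pics/w1.png

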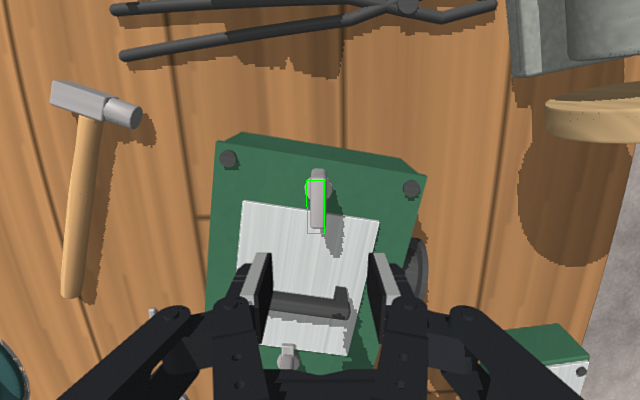

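```bash
python3 - <<'E'
from h import *
c=cam("wrist");im=c["pixels"][:,:,::-1].copy()
th=np.radians(-10.9);C=np.array([.5565,.209]);v=np.array([-np.sin(th),np.cos(th)])
def rect(c,a,l,w,z): 
    x=np.array([np.cos(a),np.sin(a)]);y=np.array([-x[1],x[0]])
    return [np.r_[c+x*l*i+y*w*j,z] for i,j in((-1,-1),(1,-1),(1,1),(-1,1))]
o=(200,120)
im=cv2.resize(im[120:370,200:440],None,fx=2.4,fy=2.4,interpolation=cv2.INTER_CUBIC)
def dr(P,col): cv2.polylines(im,[np.int32(((proj(c,P)-o)+.5)*2.4-.5)],True,col,1)
dr(rect(C,th,.09,.12,.09),(0,0,255));dr(rect(C,th,.06,.075,.095),(255,0,0));dr(rect(C,th,.045,.006,.13),(0,255,255))
for k in(1,-1): dr(rect(C+k*.095*v,np.radians(88.5),.02,.006,.1405),(0,255,0))
cv2.imwrite("pics/w2.png",im);s=bot.read_state();print(s["tool_pos"],s["tcp_rot"],s["time"])
R=cv2.Rodrigues(s["tcp_rot"])[0];print(np.degrees(np.arctan2(R[1,2],R[0,2])),R[:,1])
E
```

```text
[0.57386834 0.30081476 0.21246866] [-1.19930194  1.23038648 -1.22849854] 1.7
-1.5360182087382448 [-0.00275775 -0.0011492  -0.99999554]
```

View pics/w2.png

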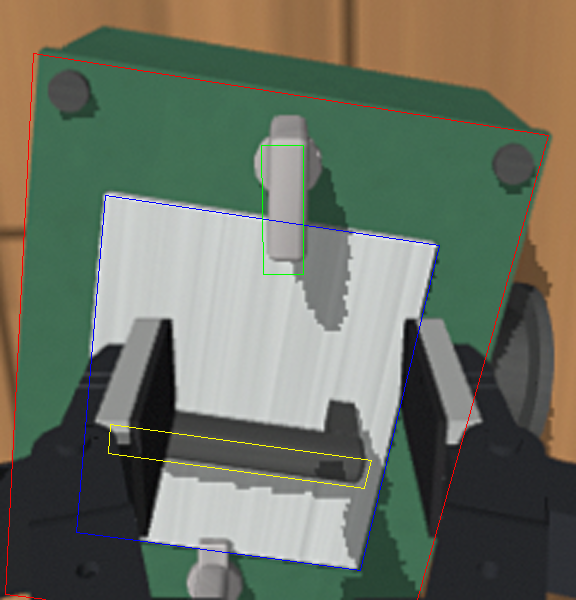

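```bash
python3 - <<'E'
from h import *
from scipy.optimize import least_squares
w=cam("wrist");t=cam("top");s=cam("scene")
def tri(obs):
    f=lambda X:np.concatenate([(proj(c,[X])[0]-p)*g for c,p,g in obs])
    r=least_squares(f,[.57,.3,.12]);return r.x,r.fun
W=lambda u:uz(u,(200,120),2.4);T=lambda u:uz(u,(140,140),5);S=lambda u:uz(u,(355,165),5)
# expected scale weights
print("wingL top",tri([(w,W((287,199)),1),(t,T((98,272)),1),(s,S((688,222)),1)]))
print("handle top",tri([(w,W((258,448)),.5),(t,T((356,318)),1),(s,S((422,192)),1)]))
print("wingR",tri([(t,T((602,357)),1),(s,S((170,130)),1)]))
for z in(.095,.1,.105):print(z,ray(w,[W((287,163))],z),ray(t,[T((140,277)),T((618,360))],z),ray(s,[S((655,300)),S((165,205))],z))
print(-w["R"].T@w["t"])
E
```

```text
wingL top (array([0.57390586, 0.30498018, 0.13415857]), array([ 0.0978595 ,  0.3833519 , -0.47886039,  1.02307612,  0.42046768,
        0.89021108]))
handle top (array([0.55817247, 0.21018127, 0.12688413]), array([-1.73956322,  0.82880065, -0.06486833, -0.87167573,  0.60694295,
        1.30403383]))
wingR (array([0.53919214, 0.11545741, 0.13944537]), array([ 0.21153038, -0.00292545,  0.21306413, -0.01646109]))
0.095 [[0.57369459 0.3050518 ]] [[0.57628508 0.3030386 ]
 [0.53919814 0.11709424]] [[0.57804017 0.30213946]
 [0.53844938 0.11831117]]
0.1 [[0.57375341 0.3065104 ]] [[0.57593207 0.30117437]
 [0.53905689 0.1162917 ]] [[0.58189753 0.29996061]
 [0.54260186 0.11750261]]
0.105 [[0.57381224 0.307969  ]] [[0.57557907 0.29931013]
 [0.53891564 0.11548915]] [[0.58575489 0.29778175]
 [0.54675434 0.11669405]]
[0.57683186 0.38284446 0.36166947]
```

```bash
python3 -m jog '[[1,2,-10,0,40],[1,2,-25,0,40],[1,2,-45,0,40],[1,2,-62,0,40],[1,2,-75,0,40],[1,2,-80,0,40],[1,2,-80,0,40],[1,2,-80,0,40],[1,2,-80,0,0],[1,2,-80,0,0]]' 40; python3 -m jog '[[0,0,0,0,0],[0,0,0,0,0],[0,0,0,0,0],[0,0,0,0,0],[0,0,0,0,0],[0,0,0,0,0],[0,0,0,2,0],[0,0,0,5,0],[0,0,0,9,0],[0,0,0,12,0]]'; python3 - <<'E'
from h import *
s=bot.read_state();print(s["tool_pos"],s["wrist_force"],s["torque"],s["width"]*85.4)
c=cam("scene");im=c["pixels"][:,:,::-1]
cv2.imwrite("pics/s3.png",cv2.resize(im[130:300,340:540],None,fx=3.5,fy=3.5))
E
```

```text
time: 3.1
tool_pos: [0.5754, 0.3043, 0.135]
tcp_rot: [-1.196, 1.227, -1.228]
wrist_force: [-0.2, 0.5, 0.1]
width: 0.051
time: 4.35
tool_pos: [0.575, 0.3042, 0.1344]
tcp_rot: [-1.292, 1.07, -1.07]
wrist_force: [-0.4, 0.3, -1.0]
width: 0.001
[0.57504044 0.30416597 0.13437364] [-0.38384915  0.30717003 -0.95691736] [ 0.03224945 -0.01103165  0.00073971] 0.11684511439386193
```

View pics/s3.png

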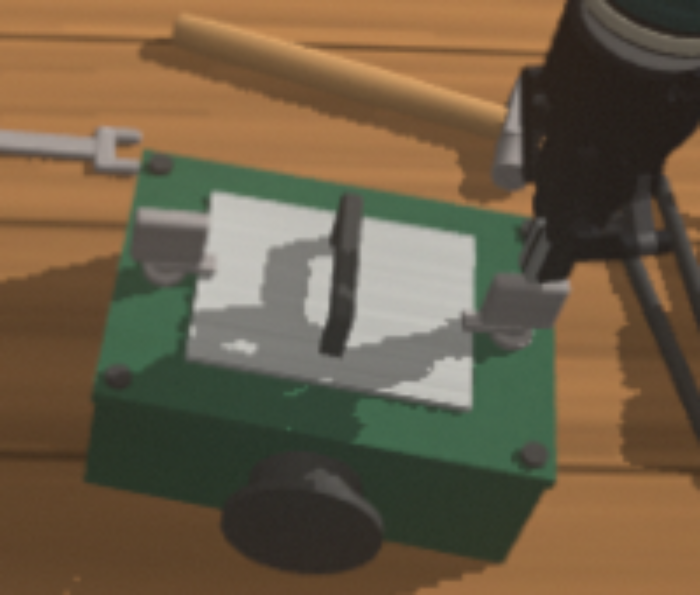

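```bash
python3 - <<'E'
from h import *
c=cam("wrist");im=c["pixels"][:,:,::-1]
cv2.imwrite("pics/w4.png",im)
c=cam("top");im=c["pixels"][:,:,::-1]
cv2.imwrite("pics/t4.png",cv2.resize(im[130:280,100:300],None,fx=3.5,fy=3.5))
c=cam("scene");im=c["pixels"][:,:,::-1]
s=bot.read_state();p=s["tool_pos"];print(p,s["width"]);R=cv2.Rodrigues(s["tcp_rot"])[0]
im=cv2.resize(im[165:295,400:540],None,fx=5,fy=5)
for d in(0,.006,.025):
    q=np.int32((proj(c,[p+R[:,1]*d])[0]-(400,165)+.5)*5-.5);print(d,q);cv2.circle(im,tuple(int(a) for a in q),3,(0,0,255),-1)
cv2.imwrite("pics/s4.png",im)
E
```

```text
[0.57506417 0.30415767 0.13439433] 0.000474529565742194
0 [463 228]
0.006 [459 238]
0.025 [444 270]
```

View pics/w4.png

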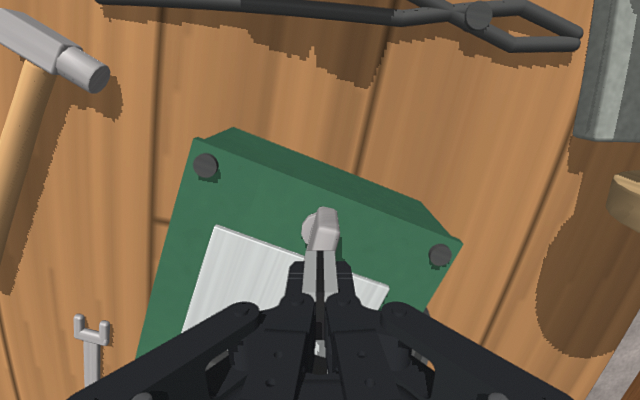

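View pics/t4.png

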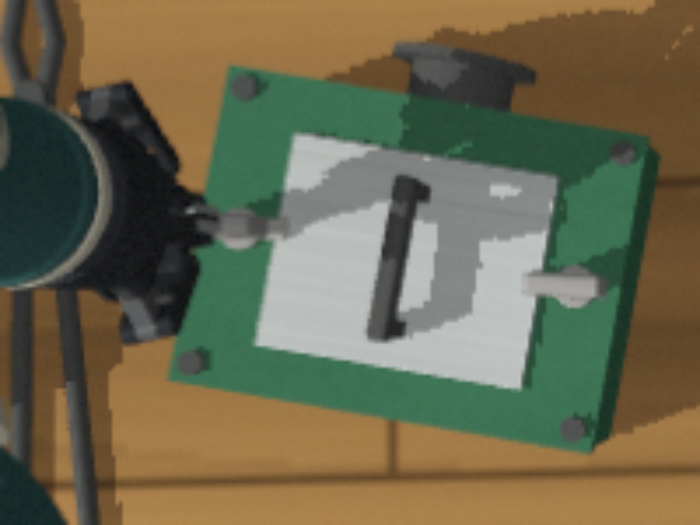

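View pics/s4.png

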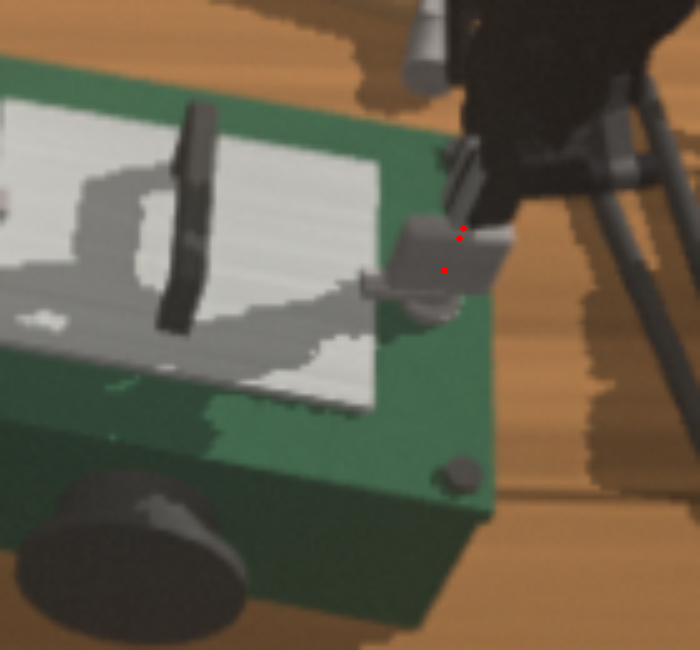

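```bash
python3 - <<'E'
from h import *
s=bot.read_state();p=s["tool_pos"];R=cv2.Rodrigues(s["tcp_rot"])[0];print(R)
for n,f,o,wh in(("wrist",5,(260,170),(130,115)),("top",6,(120,150),(110,90)),("scene",6,(450,180),(110,95))):
    c=cam(n);im=cv2.resize(c["pixels"][o[1]:o[1]+wh[1],o[0]:o[0]+wh[0],::-1],None,fx=f,fy=f,interpolation=cv2.INTER_CUBIC)
    Z=lambda P:[tuple(int(v) for v in (q-o+.5)*f-.5) for q in proj(c,P)]
    for d,col in((0,(0,0,255)),(.006,(0,255,0)),(.025,(255,0,0))): cv2.circle(im,Z([p+R[:,1]*d])[0],3,col,-1)
    a=np.radians(88.5);x=np.array([np.cos(a),np.sin(a),0]);y=np.array([-x[1],x[0],0]);A=np.array([.5745,.3035,0])
    for z in(.1065,.1405):
        P=[A+x*.02*i+y*.006*j+[0,0,z] for i,j in((-1,-1),(1,-1),(1,1),(-1,1))]
        cv2.polylines(im,[np.int32(Z(P))],True,(0,255,255),1)
    cv2.imwrite(f"pics/d_{n}.png",im)
E
```

```text
[[ 1.82796319e-01  8.26320442e-06  9.83150805e-01]
 [-9.83150805e-01  2.35800346e-05  1.82796319e-01]
 [-2.16722466e-05 -1.00000000e+00  1.24343196e-05]]
```

View pics/d_wrist.png

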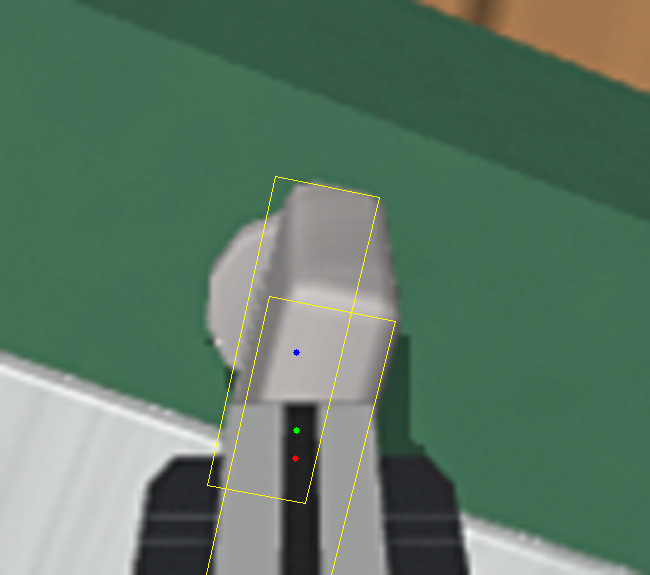

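View pics/d_top.png

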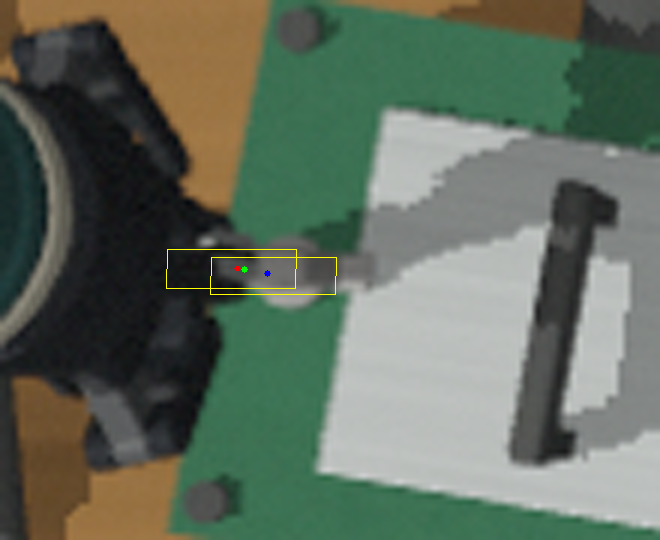

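View pics/d_scene.png

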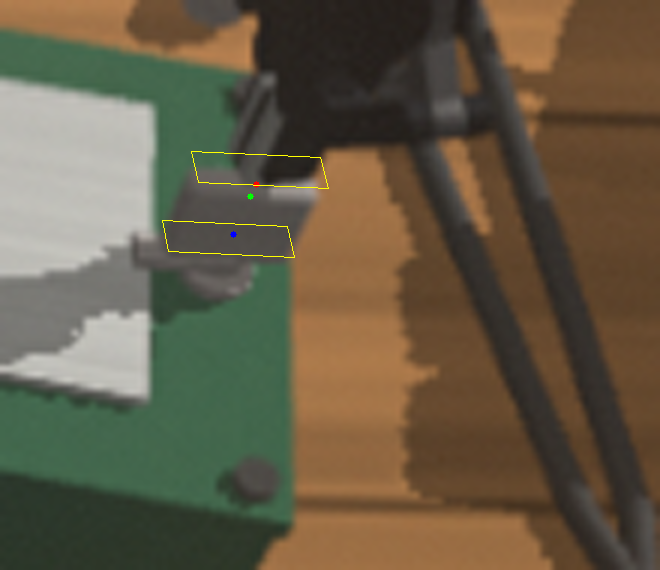

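```bash
python3 -m jog '[[0,0,10,0,0],[0,0,25,0,0],[0,0,40,-3,0],[0,0,50,-6,0],[0,0,55,-9,0],[0,0,55,-12,0],[0,0,55,-12,0],[0,0,55,-12,0],[0,0,55,-12,0],[0,0,55,-12,0]]'; python3 - <<'E'
from h import *
s=bot.read_state();p=s["tool_pos"];R=cv2.Rodrigues(s["tcp_rot"])[0];print(p,s["width"])
for n,f,o,wh in(("wrist",4,(240,170),(160,140)),("top",6,(100,150),(120,90)),("scene",6,(440,140),(120,95))):
    c=cam(n);im=cv2.resize(c["pixels"][o[1]:o[1]+wh[1],o[0]:o[0]+wh[0],::-1],None,fx=f,fy=f,interpolation=cv2.INTER_CUBIC)
    Z=lambda P:[tuple(int(v) for v in (q-o+.5)*f-.5) for q in proj(c,P)]
    for d,col in((0,(0,0,255)),(.006,(0,255,0)),(.025,(255,0,0))): cv2.circle(im,Z([p+R[:,1]*d])[0],3,col,-1)
    cv2.imwrite(f"pics/e_{n}.png",im)
E
```

```text
time: 5.95
tool_pos: [0.575, 0.3041, 0.1893]
tcp_rot: [-1.198, 1.228, -1.228]
wrist_force: [-0.2, 0.7, -0.1]
width: 0.003
[0.57497186 0.304143   0.18927873] 0.0027346583142495145
```

View pics/e_wrist.png

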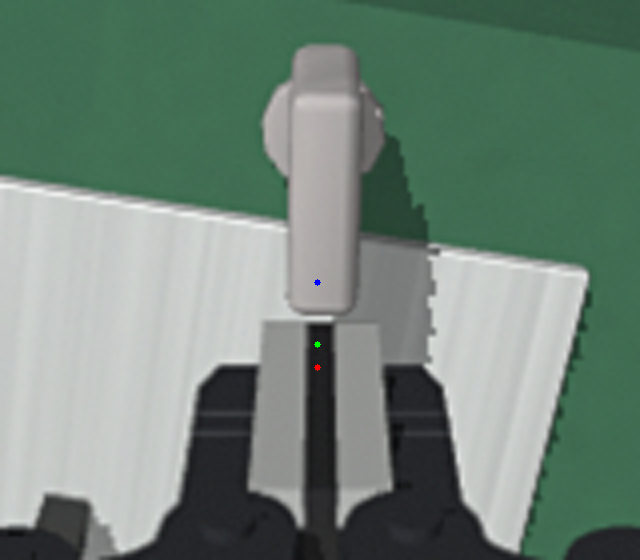

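View pics/e_top.png

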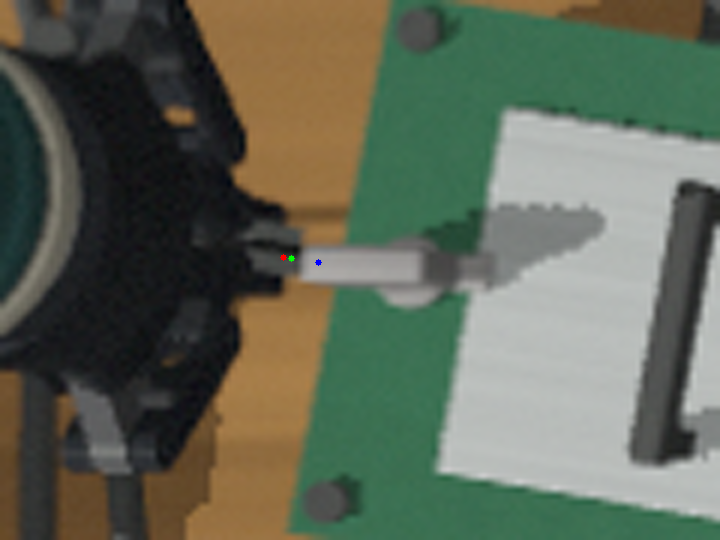

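View pics/e_scene.png

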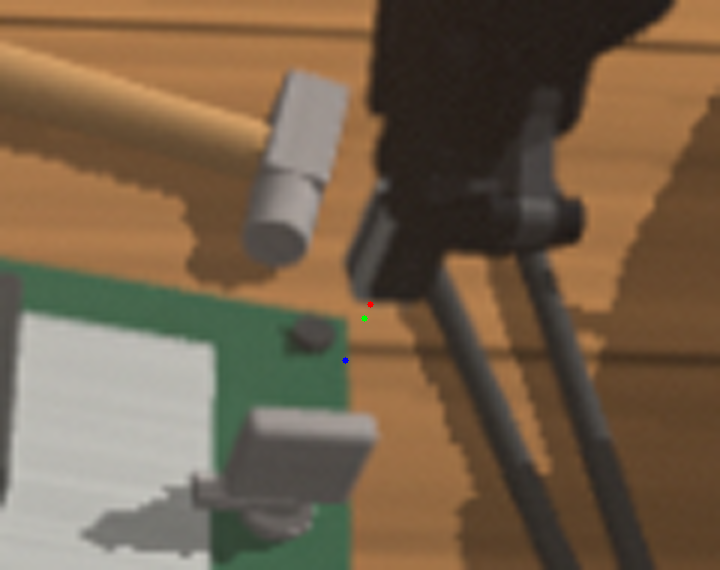

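```bash
python3 - <<'E'
from h import *
s=bot.read_state();p=s["tool_pos"];R=cv2.Rodrigues(s["tcp_rot"])[0]
ims=[]
for n,f,o,wh in(("wrist",8,(290,230),(50,60)),("scene",8,(480,165),(50,60))):
    c=cam(n);im=cv2.resize(c["pixels"][o[1]:o[1]+wh[1],o[0]:o[0]+wh[0],::-1],None,fx=f,fy=f,interpolation=cv2.INTER_CUBIC)
    Z=lambda P:[tuple(int(v) for v in (q-o+.5)*f-.5) for q in proj(c,P)]
    for d,col in((-.008,(0,0,255)),(-.004,(0,255,255)),(0,(0,255,0)),(.004,(255,255,0)),(.008,(255,0,0))):
        b=p+R[:,1]*d; a=Z([b-R[:,0]*.011,b+R[:,0]*.011]);cv2.line(im,a[0],a[1],col,1)
    ims.append(im)
cv2.imwrite("pics/f.png",np.hstack(ims))
E
```

```text
(no output)
```

View pics/f.png

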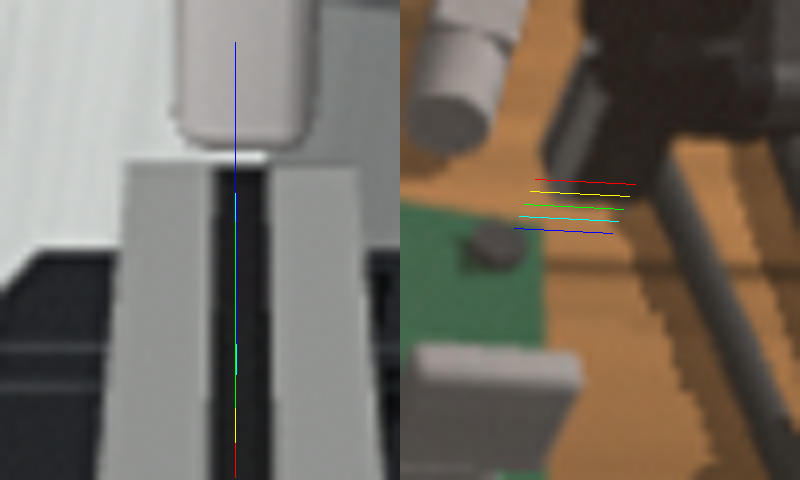

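```bash
python3 -m jog '[[1,0,0,0,42],[1,0,0,0,42],[1,0,-15,0,42],[1,0,-32,0,42],[1,0,-50,0,42],[1,0,-62,0,42],[1,0,-72,0,42],[1,0,-78,0,42],[1,0,-81,0,42],[1,0,-83,0,42]]' 40; python3 -m jog '[[0,0,0,0,30],[0,0,0,0,20],[0,0,0,0,0],[0,0,0,0,0],[0,0,0,0,0],[0,0,0,0,0],[0,0,0,0,0],[0,0,0,0,0],[0,0,0,0,0],[0,0,0,0,0]]'; python3 - <<'E'
from h import *
s=bot.read_state();print(s["tool_pos"],s["wrist_force"],s["torque"],s["width"]*85.4)
c=cam("wrist");a=c["pixels"][130:330,200:440,::-1]
c=cam("scene");b=c["pixels"][140:340,340:540,::-1]
cv2.imwrite("pics/g.png",cv2.resize(np.hstack([a,b]),None,fx=1.8,fy=1.8))
E
```

```text
time: 7.45
tool_pos: [0.5764, 0.3044, 0.1068]
tcp_rot: [-1.196, 1.227, -1.228]
wrist_force: [-0.7, 0.5, 0.3]
width: 0.493
time: 8.7
tool_pos: [0.5757, 0.3043, 0.1069]
tcp_rot: [-1.197, 1.228, -1.227]
wrist_force: [-4.1, -0.7, 5.0]
width: 0.132
[0.57574942 0.30432138 0.1069263 ] [-4.148325   -0.71496694  4.99743049] [-0.07202294  0.66664149 -0.02643584] 11.261738282628741
```

View pics/g.png

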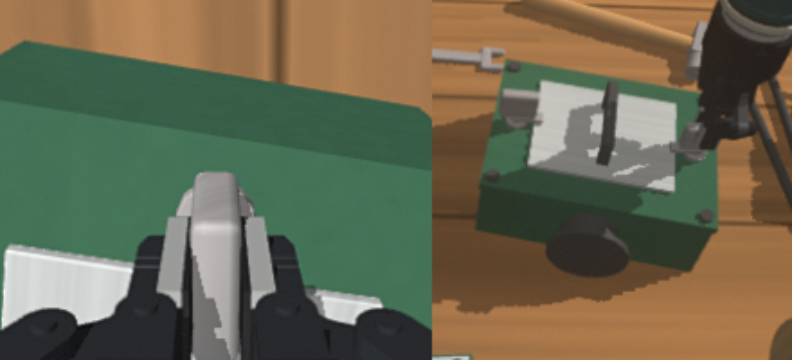

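The wing is now held between the pads (opening 11.3 mm). Turning anticlockwise.

```bash
python3 -m jog '[[0,0,0,4,0],[0,0,0,12,0],[0,0,0,21,0],[0,0,0,30,0],[0,0,0,39,0],[0,0,0,48,0],[0,0,0,56,0],[0,0,0,63,0],[0,0,0,68,0],[0,0,0,70,0]]'; python3 -c "
from h import *
s=bot.read_state();print(s['tool_pos'],s['wrist_force'],s['torque'],s['width']*85.4)"
```

```text
time: 10.05
tool_pos: [0.5739, 0.3032, 0.1069]
tcp_rot: [-1.554, 0.296, -0.29]
wrist_force: [-9.7, -3.3, 9.9]
width: 0.132
[0.57393156 0.30316127 0.10688996] [-9.71292094 -3.28954367  9.88812359] [-0.60393705  1.4335831  -0.03793292] 11.264600515041764
```

```bash
python3 -m jog '[[0,0,0,3,0],[0,0,0,6,0],[0,0,0,9,0],[0,0,0,10,0],[0,0,0,11,0],[0,0,0,12,0],[0,0,0,13,0],[0,0,0,14,0],[0,0,0,14,0],[0,0,0,14,0]]'; python3 - <<'E'
from h import *
s=bot.read_state();print(s['tool_pos'],s['wrist_force'],s['torque'],s['width']*85.4)
R=cv2.Rodrigues(s["tcp_rot"])[0];print(np.degrees(np.arctan2(R[1,2],R[0,2])))
c=cam("wrist");a=c["pixels"][130:330,200:440,::-1]
c=cam("scene");b=c["pixels"][140:340,340:540,::-1]
cv2.imwrite("pics/g2.png",cv2.resize(np.hstack([a,b]),None,fx=1.8,fy=1.8))
E
```

```text
time: 11.3
tool_pos: [0.5738, 0.3029, 0.107]
tcp_rot: [-1.57, 0.109, -0.101]
wrist_force: [-8.3, -4.9, 9.5]
width: 0.13
[0.57382992 0.30286188 0.10696271] [-8.32547892 -4.91242075  9.53024271] [-0.72175678  1.53949891 -1.28373089] 11.061430274952034
82.34476130581864
```

View pics/g2.png

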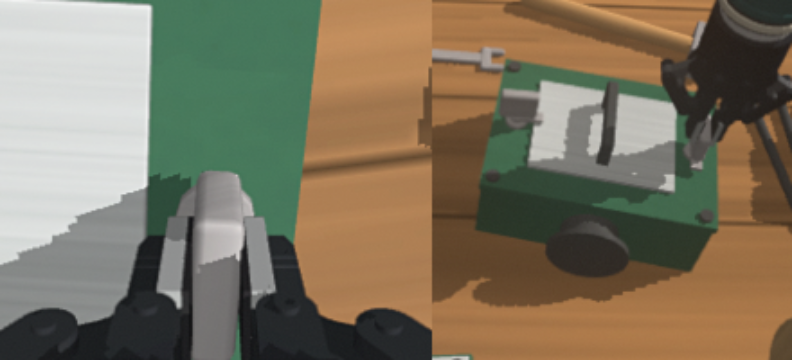

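```bash
python3 -m jog '[[0,0,0,0,40],[0,0,0,0,40],[0,0,0,0,40],[0,0,10,0,40],[0,0,28,0,40],[0,0,48,0,40],[0,0,65,-4,40],[0,0,75,-12,40],[0,-10,75,-22,40],[0,-25,75,-32,40]]'; python3 -m jog '[[-3,-20,0,-8,42],[-8,-45,0,-17,42],[-14,-75,0,-26,42],[-20,-105,0,-35,42],[-26,-130,0,-42,42],[-32,-148,0,-48,42],[-36,-158,0,-51,42],[-38,-163,0,-52,42],[-38,-163,0,-52,42],[-38,-163,0,-52,42]]'; python3 - <<'E'
from h import *
s=bot.read_state();p=s["tool_pos"];R=cv2.Rodrigues(s["tcp_rot"])[0];print(p,np.degrees(np.arctan2(R[1,2],R[0,2])),s["width"]*85)
th=np.radians(-10.9);C=np.array([.5565,.209]);v=np.array([-np.sin(th),np.cos(th)])
c=cam("wrist");o=(200,120);f=2.4
im=cv2.resize(c["pixels"][120:370,200:440,::-1],None,fx=f,fy=f,interpolation=cv2.INTER_CUBIC)
a=np.radians(88.5);x=np.array([np.cos(a),np.sin(a),0]);y=np.array([-x[1],x[0],0]);A=np.r_[C-.095*v,0]
P=[A+x*.02*i+y*.006*j+[0,0,.1385] for i,j in((-1,-1),(1,-1),(1,1),(-1,1))]
cv2.polylines(im,[np.int32(((proj(c,P)-o)+.5)*f-.5)],True,(0,255,0),1)
cv2.imwrite("pics/w5.png",im)
c=cam("top");cv2.imwrite("pics/t5.png",cv2.resize(c["pixels"][130:280,100:300,::-1],None,fx=3.5,fy=3.5))
E
```

```text
time: 12.65
tool_pos: [0.5769, 0.2796, 0.1839]
tcp_rot: [-1.5, 0.541, -0.544]
wrist_force: [0.3, 0.6, -0.6]
width: 0.467
time: 13.9
tool_pos: [0.5382, 0.1167, 0.1815]
tcp_rot: [-1.197, 1.227, -1.227]
wrist_force: [-0.4, 0.4, 0.3]
width: 0.494
[0.53822873 0.11669903 0.18146829] -1.3815285059437854 41.96501037143879
```

View pics/w5.png

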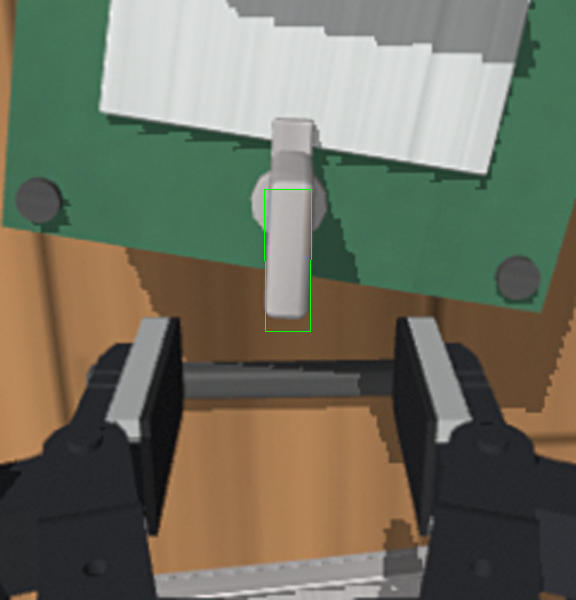

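View pics/t5.png

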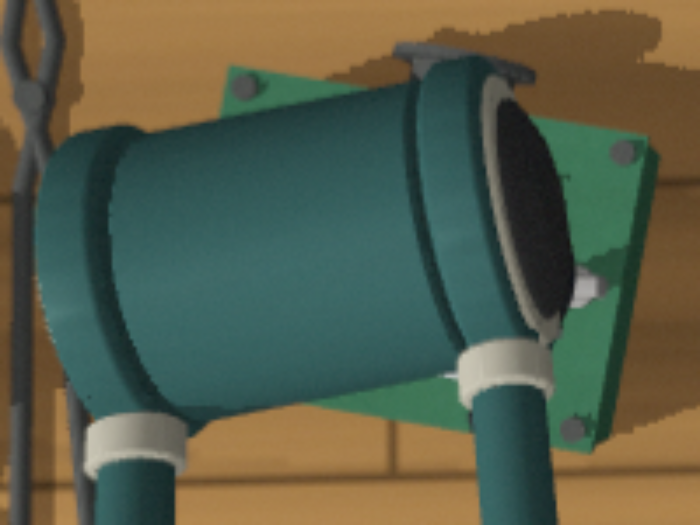

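```bash
python3 -m jog '[[0,0,-15,0,42],[0,0,-32,0,42],[0,0,-50,0,42],[0,0,-62,0,42],[0,0,-71,0,42],[0,0,-75,0,42],[0,0,-75,0,30],[0,0,-75,0,20],[0,0,-75,0,0],[0,0,-75,0,0]]'; python3 -m jog '[[0,0,0,0,0],[0,0,0,0,0],[0,0,0,0,0],[0,0,0,0,0],[0,0,0,4,0],[0,0,0,10,0],[0,0,0,18,0],[0,0,0,26,0],[0,0,0,34,0],[0,0,0,42,0]]'; python3 -c "
from h import *
s=bot.read_state();print(s['tool_pos'],s['wrist_force'],s['torque'],s['width']*85.4)"
```

```text
time: 15.25
tool_pos: [0.5386, 0.1163, 0.1072]
tcp_rot: [-1.196, 1.227, -1.228]
wrist_force: [-0.5, 0.1, 4.3]
width: 0.132
time: 16.5
tool_pos: [0.5384, 0.1162, 0.1072]
tcp_rot: [-1.464, 0.67, -0.671]
wrist_force: [-1.2, -0.0, 5.5]
width: 0.127
[0.53836351 0.11622266 0.10715311] [-1.20030106 -0.02283261  5.48150211] [-0.02578946  0.32243295 -0.08199954] 10.859494835812622
```

```bash
python3 -m jog '[[0,0,0,8,0],[0,0,0,16,0],[0,0,0,24,0],[0,0,0,31,0],[0,0,0,36,0],[0,0,0,39,0],[0,0,0,41,0],[0,0,0,42,0],[0,0,0,42,0],[0,0,0,42,0]]'; python3 - <<'E'
from h import *
s=bot.read_state();print(s['tool_pos'],s['wrist_force'],s['torque'],s['width']*85.4)
R=cv2.Rodrigues(s["tcp_rot"])[0];print(np.degrees(np.arctan2(R[1,2],R[0,2])))
c=cam("wrist");a=c["pixels"][130:330,200:440,::-1]
c=cam("scene");b=c["pixels"][140:340,340:540,::-1]
cv2.imwrite("pics/g3.png",cv2.resize(np.hstack([a,b]),None,fx=1.8,fy=1.8))
E
```

```text
time: 17.75
tool_pos: [0.5383, 0.1161, 0.1072]
tcp_rot: [-1.567, 0.105, -0.105]
wrist_force: [-2.3, -1.3, 6.6]
width: 0.13
[0.53826685 0.11608341 0.1072171 ] [-2.27018446 -1.3355443   6.5926754 ] [-0.19763532  0.38529059 -1.30275016] 11.077520988450999
82.3303100772262
```

View pics/g3.png

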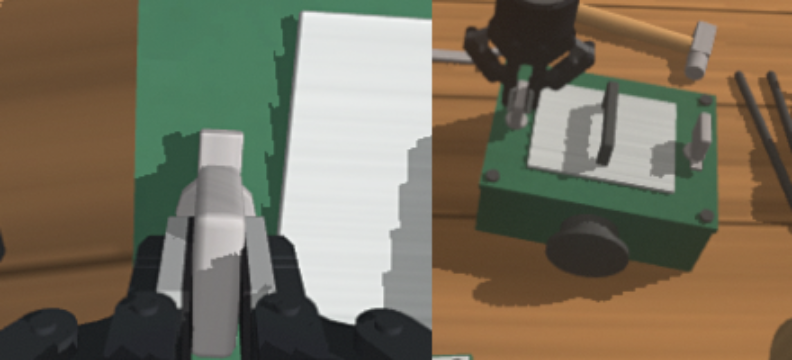

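```bash
python3 -m jog '[[0,0,0,0,42],[0,0,0,0,42],[0,0,0,0,42],[0,0,12,0,42],[0,0,30,0,42],[0,0,50,0,42],[2,20,65,-1,42],[8,50,73,-2,42],[14,80,75,-3,42],[17.5,92.5,75,-3.4,42]]'; python3 - <<'E'
from h import *
s=bot.read_state();p=s["tool_pos"]
c=cam("wrist");c=cam("wrist");a=c["pixels"][100:370,170:470,::-1]
cv2.imwrite("pics/w6.png",cv2.resize(a,None,fx=2,fy=2))
c=cam("scene");b=c["pixels"][150:310,340:540,::-1]
cv2.imwrite("pics/s6.png",cv2.resize(b,None,fx=3.5,fy=3.5))
s=bot.read_state();print(s["tool_pos"])
E
```

```text
time: 19.1
tool_pos: [0.5566, 0.2102, 0.1834]
tcp_rot: [-1.565, 0.145, -0.15]
wrist_force: [-1.3, -0.3, -0.4]
width: 0.489
[0.55561114 0.2086635  0.18176293]
```

View pics/w6.png

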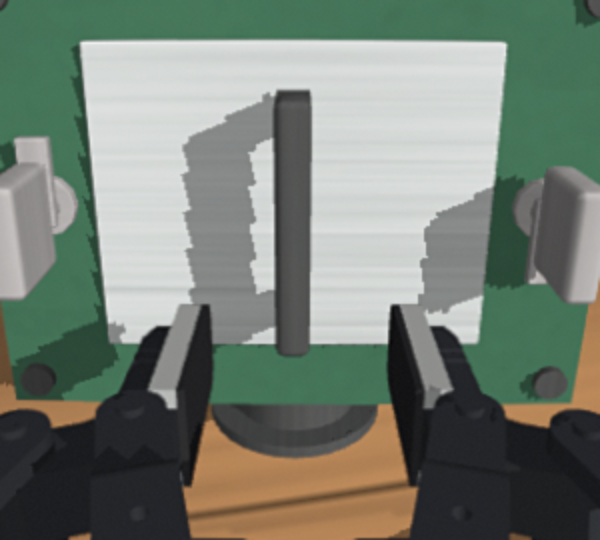

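View pics/s6.png

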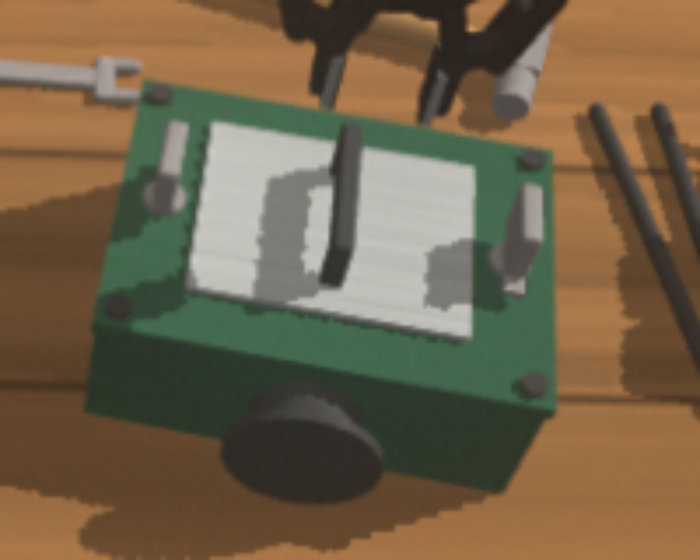

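```bash
python3 -m jog '[[0,-1.5,-15,0,42],[0,-1.5,-32,0,42],[0,-1.5,-50,0,42],[0,-1.5,-62,0,42],[0,-1.5,-71,0,42],[0,-1.5,-75,0,42],[0,-1.5,-75,0,30],[0,-1.5,-75,0,20],[0,-1.5,-75,0,0],[0,-1.5,-75,0,0]]' 80; python3 -m jog '[[0,0,0,0,0],[0,0,0,0,0],[0,0,0,0,0],[0,0,0,0,0],[0,0,2,0,0],[0,0,6,0,0],[0,0,12,0,0],[0,0,20,0,0],[0,0,25,0,0],[0,0,25,0,0]]'; python3 - <<'E'
from h import *
s=bot.read_state();print(s['tool_pos'],s['wrist_force'],s['torque'],s['width']*85.4)
c=cam("wrist");a=c["pixels"][100:370,170:470,::-1]
cv2.imwrite("pics/w7.png",cv2.resize(a,None,fx=2,fy=2))
c=cam("scene");b=c["pixels"][150:310,340:540,::-1]
cv2.imwrite("pics/s7.png",cv2.resize(b,None,fx=3.5,fy=3.5))
E
```

```text
time: 20.5
tool_pos: [0.5562, 0.2076, 0.1075]
tcp_rot: [-1.565, 0.147, -0.15]
wrist_force: [-1.2, 0.0, 3.9]
width: 0.117
time: 21.75
tool_pos: [0.5561, 0.2074, 0.1323]
tcp_rot: [-1.565, 0.147, -0.15]
wrist_force: [-0.3, -0.6, -3.9]
width: 0.117
[0.55614694 0.20738712 0.13232546] [-0.26978148 -0.59687688 -3.85895165] [-0.0198139  -0.05612049  0.02176417] 10.015155978843895
```

View pics/w7.png

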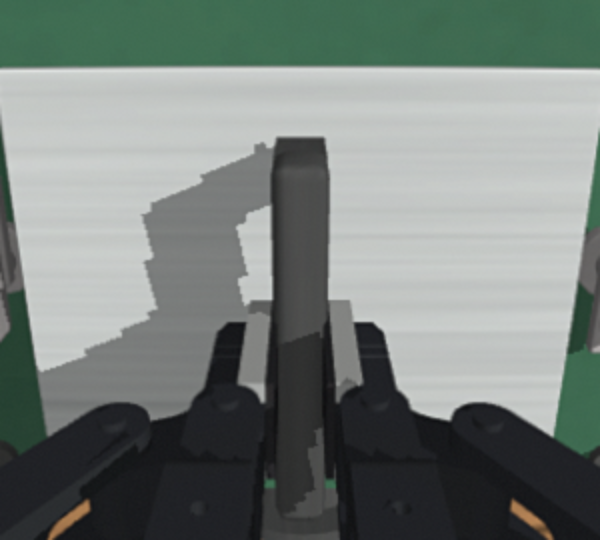

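View pics/s7.png

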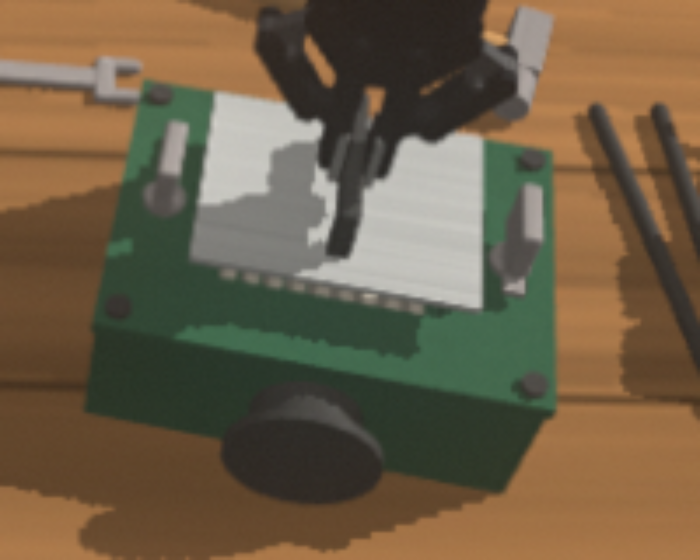

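```bash
python3 -m jog '[[0,0,12,0,0],[0,0,30,0,0],[0,0,48,0,0],[0,0,58,0,0],[0,0,60,0,0],[-1,-15,60,1,0],[-2,-40,60,2,0],[-4,-75,60,4,0],[-5,-115,60,5,0],[-7,-155,60,6,0]]'; python3 -m jog '[[-2,-40,0,2,0],[-4,-80,0,4,0],[-6,-120,0,5,0],[-7,-160,0,7,0],[-8,-200,0,8,0],[-9,-235,0,9,0],[-10,-258,0,10,0],[-11,-272,0,11,0],[-11.5,-278,0,11,0],[-11.5,-278,0,11,0]]'; python3 - <<'E'
from h import *
c=cam("wrist");c=cam("wrist");cv2.imwrite("pics/w8.png",c["pixels"][:,:,::-1])
s=bot.read_state();p=s['tool_pos'];print(p,s['wrist_force'],s['torque'],s['width']*85.4)
R=cv2.Rodrigues(s["tcp_rot"])[0];j=np.degrees(np.arctan2(R[1,2],R[0,2]));print(j)
c=cam("top");im=c["pixels"][:,:,::-1].copy()
def rect(c,a,l,w,z): 
    x=np.array([np.cos(a),np.sin(a)]);y=np.array([-x[1],x[0]])
    return [np.r_[c+x*l*i+y*w*j,z] for i,j in((-1,-1),(1,-1),(1,1),(-1,1))]
cv2.polylines(im,[np.int32(proj(c,rect(np.array([.5375,-.226]),np.radians(6.3),.11,.11,.018)))],True,(0,0,255),1)
cv2.polylines(im,[np.int32(proj(c,rect(p[:2],np.radians(j-90),.06,.075,p[2]-.0125)))],True,(255,0,0),1)
cv2.imwrite("pics/t8.png",cv2.resize(im[120:300,320:540],None,fx=3.5,fy=3.3))
E
```

```text
time: 23.1
tool_pos: [0.5479, 0.0511, 0.1907]
tcp_rot: [-1.57, 0.066, -0.065]
wrist_force: [0.1, 0.1, -3.4]
width: 0.117
time: 24.35
tool_pos: [0.5367, -0.2257, 0.1909]
tcp_rot: [-1.569, -0.083, 0.084]
wrist_force: [-0.1, -0.1, -4.8]
width: 0.115
[ 0.53691562 -0.22513629  0.1911256 ] [ 0.07141147  0.13496522 -5.2526693 ] [ 0.02377956 -0.01482461  0.01987058] 9.828609523259772
96.17096039997978
```

View pics/w8.png

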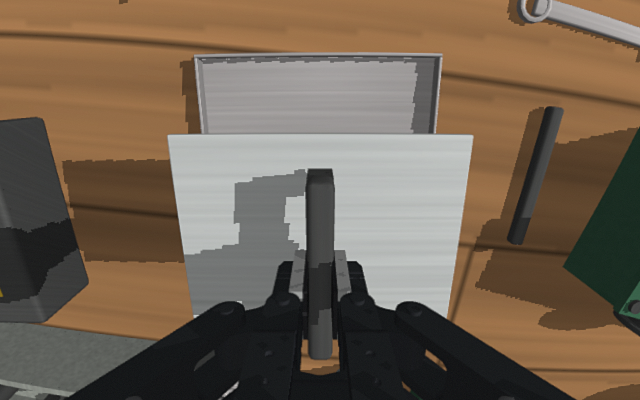

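View pics/t8.png

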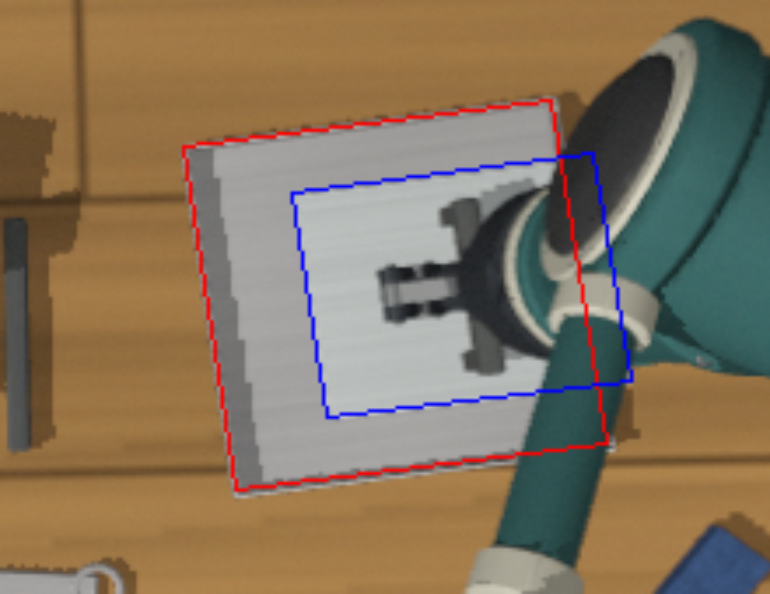

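The cover hangs level and is centred over the tray in both views. Lowering.

```bash
python3 -m jog '[[0,-1,-12,0,0],[0,-1,-32,0,0],[0,-1,-55,0,0],[0,-1,-80,0,0],[0,-1,-105,0,0],[0,-1,-125,0,0],[0,-1,-142,0,0],[0,-1,-153,0,0],[0,-1,-159,0,0],[0,-1,-162,0,0]]'; python3 -m jog '[[0,0,-1,0,0],[0,0,-2,0,0],[0,0,-3,0,0],[0,0,-4,0,0],[0,0,-5,0,0],[0,0,-6,0,0],[0,0,-7,0,0],[0,0,-8,0,0],[0,0,-8,0,0],[0,0,-8,0,0]]'
```

```text
time: 25.75
tool_pos: [0.5375, -0.227, 0.0295]
tcp_rot: [-1.57, -0.085, 0.084]
wrist_force: [-0.3, -0.5, -3.7]
width: 0.113
time: 27.0
tool_pos: [0.5371, -0.2268, 0.0214]
tcp_rot: [-1.569, -0.084, 0.084]
wrist_force: [0.4, -0.3, -5.2]
width: 0.117
```

```bash
python3 -m jog '[[0,0,-0.5,0,0],[0,0,-1,0,0],[0,0,-1.5,0,0],[0,0,-2,0,0],[0,0,-2,0,0],[0,0,-2,0,0],[0,0,-2,0,0],[0,0,-2,0,0],[0,0,-2,0,0],[0,0,-2,0,0]]'
```

```text
time: 28.25
tool_pos: [0.5371, -0.2269, 0.0205]
tcp_rot: [-1.569, -0.084, 0.084]
wrist_force: [-4.1, 1.5, 5.6]
width: 0.118
```

```bash
python3 -m jog '[[0,0,0,0,35],[0,0,0,0,35],[0,0,0,0,35],[0,0,0,0,35],[0,0,10,0,35],[0,0,25,0,35],[0,0,45,0,35],[0,0,70,0,35],[0,0,95,0,35],[0,0,110,0,35]]'; python3 -m jog '[[-10,0,20,0,35],[-30,0,40,0,35],[-60,0,60,0,35],[-90,0,70,0,35],[-110,0,80,0,35],[-120,0,80,0,35],[-120,0,80,0,35],[-120,0,80,0,35],[-120,0,80,0,35],[-120,0,80,0,35]]'; python3 - <<'E'
from h import *
c=cam("scene");cv2.imwrite("pics/s9.png",cv2.resize(c["pixels"][120:320,140:540,::-1],None,fx=2,fy=2))
c=cam("top");cv2.imwrite("pics/t9.png",cv2.resize(c["pixels"][120:290,130:530,::-1],None,fx=2,fy=2))
s=bot.read_state();print(s["time"],s["wrist_force"])
E
```

```text
time: 29.5
tool_pos: [0.5383, -0.2274, 0.1326]
tcp_rot: [-1.571, -0.087, 0.082]
wrist_force: [0.5, -0.6, -0.7]
width: 0.41
time: 30.75
tool_pos: [0.4173, -0.2267, 0.209]
tcp_rot: [-1.569, -0.084, 0.085]
wrist_force: [-0.1, -0.2, 0.0]
width: 0.412
30.85 [-0.19142321 -0.87842909 -0.08182515]
```

View pics/s9.png

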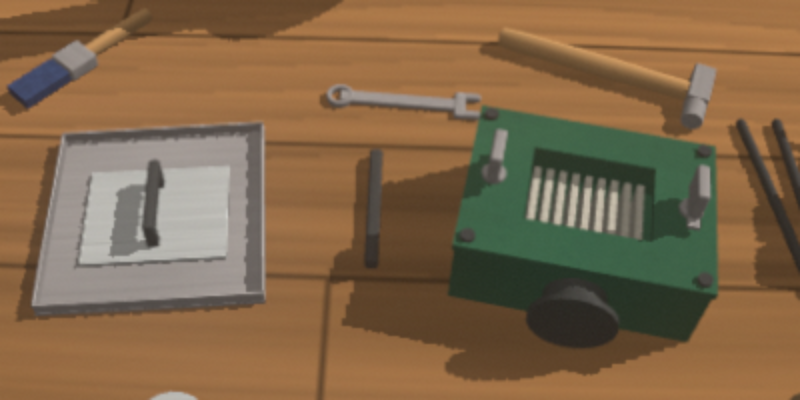

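View pics/t9.png

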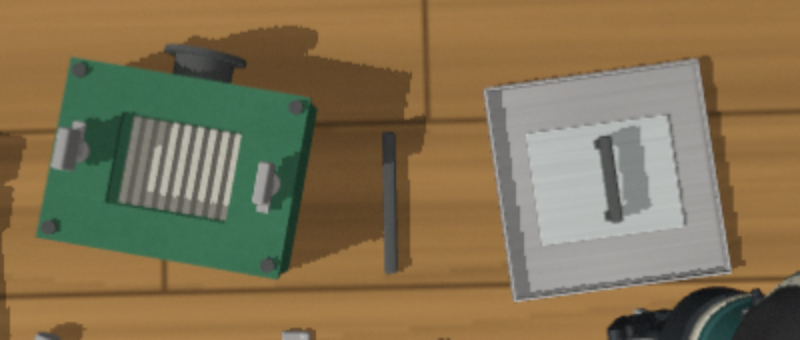

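The cover lies flat and handle up in the tray, both wings lie along the opening's edges, and the arm is clear. Handing in.

```bash
python3 -c "
from workcell import bot
print(bot.finish_job())"
```

```text
the job is handed in; nothing more can be done
None
```

The job is done and handed in at about 31 s. I turned both thumbscrews anticlockwise to their stops, left then right. Only then did I lift the cover off by its handle and lay it, handle up, in the steel tray.

**Final checks:**
- **Screws:** at the stop, the wrist moment about the vertical rose to about 1.3 N m on each screw. In the last scene and top pictures, both wings lie along the cover's edges.
- **Cover:** in the same pictures it lies flat and roughly centred inside the tray, clear of all four walls.
- **Arm:** it was clear of everything, with wrist force under 1 N. The largest wrist force I read was about 14 N.

**What went wrong or disagreed:**
- **First grip missed:** my first try on the left wing closed on nothing, above the wing, and moved nothing.
- **Finger length:** the pictures put the shut fingertips about level with the TCP, not 25 mm ahead of it as stated. I went about 28 mm lower after that, and the later grips held.
- **Wing height:** the left wing's top measured about 134 mm above the table, against 140.5 mm from the sizes given. The right wing measured about 139 mm.
- **Turn angle:** I judged the stops by the moment and the pictures, as I had no direct reading of the screw angles.

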